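# Load the guarded demagnetiser under isolation

## Robot

A 6-joint arm with a two-finger parallel gripper is mounted at the origin on the work surface. World frame = base frame: x ahead of the robot, y to its left, z up, the work surface at z = 0. Lengths are in mm, angles in rad, forces in N, time in s.
With the tool pointing down it reaches from about 375 to 900 mm from the base axis. Payload 3.1 kg.
Tool frame: the origin (TCP) lies at the very end of the fingers, on their centre line; the grasp point (between the pads) lies 19 mm behind it (bot.pinch_z is the distance from the TCP to the grasp point, in mm); x points along the fingers, y is the direction in which the jaws open and shut, and the axes are right-handed (so a half turn about x gives the same grasp; the last joint's range is limited). The gripper opens to 85 mm and grips with 20 to 120 N. Pads are 22 mm wide; open, the fingers measure 114 mm over their backs; the gripper's body (76 mm by 85 mm) begins 54 mm behind the grasp point. The pads swing forward as they close: fully open they stand 13 mm farther back than shut.
Start: joints at [0.933, 0.527, 1.433, -0, 1.181, -0.178], TCP at [276.753, 560.361, 231.31] pointing down, gripper open.
Joint ranges: [-3.08, 3.08], [-0.75, 2.2], [0.22, 2.44], [-1.43, 4.57], [0, 2.65], [-2.85, 2.85]. Speed limits (rad/s): [2.79, 2.79, 3.14, 3.14, 3.14, 3.14].

## Interface

Orientations are given as a 3x3 rotation matrix whose columns are the frame's x, y, z axes.
In Python, from rig import readout, eyes, workorder, finder, bot gives the robot as it stands. The module is installed in compiled form; this text tells all that it offers.
- The arm moves only by the tool send_rows, never from a script. Its arguments are lists of equal length, an entry for each row: "xyz": the shift along the tool's x, y, z in m, a list of three; "angular": the turn, a rotation vector about the tool's x, y, z in rad, a list of three; "hand": the opening, from 0 (shut) to 1 (fully open). In form: {"xyz": [[dx, dy, dz], ...], "angular": [[ax, ay, az], ...], "hand": [hand, ...]}. A call has 1 to 12 rows; each row is the pose to reach, as a shift and turn from the pose commanded when the call began, along the tool's axes at that moment; what a row does not reach only later rows make up. A row lasts 1/8 s, in which the tool goes at most 62.5 mm and 10.7 degrees, less where a joint would pass 70% of its speed; a pose out of reach is approached as far as the arm can. A call with a gripper value outside its range is refused whole. The fingers move at their own pace and stop on an object; "squeeze" is the grip in N (left out, the last holds). Time passes only in rows, so rows that repeat a pose let the fingers close. It gives the time, the measured TCP pose, the force and the opening at its end, in the units of the state.
- readout.read_state(): the state, without advancing time (a new reading comes with each control period).
- eyes.read_camera(name): name is "scene" or "top"; returns a dict with "color" (384x512x3 uint8, red, green, blue), "camera_matrix" (3x3 intrinsics, pixels), "extrinsics" (4x4, takes a point from camera to world coordinates). Camera axes: x right, y down, z forward; pixel columns grow to the right and rows downward; lengths in mm; the calibration is good to about 2 mm. A picture is of the moment at which its call begins. There is no depth.
- workorder.finish_job(): hands the job in, once; it reports no verdict.
Trained networks look in the newest picture that a camera, given by its name, has taken for a name from the list of things; names that differ only in an ending like _2 or _b are one class to them, and where a whole thing is asked for, a point or a joint stands for the part that bears it (a point fixed in the world has none). Each returns a list of dicts, best first, with "p" (0 to 1); they miss things now and then, are a little off and sometimes report something else, mostly with a low value. They report only what shows in the picture. A call takes as long as a camera call. They do not tell look-alikes from the thing itself.
- finder.search_frame(target, camera): "position" ([row, column] in pixels, amid what is visible of it).
The state is a dict: "t": time; "joint_positions": joint angles; "qvel": joint speeds; "joint_efforts": joint torques, N m; "position": TCP position; "tool_rot": TCP orientation; "force": force on the tool from outside, world axes, zero at the start; "ft_torque": the same for the moment, N m; "grip_width": opening from 0.0 (shut) to 1.0 (fully open).
Only numpy, scipy, OpenCV 4.12 (cv2) and the standard library are available. Lean on these libraries where they do the work, as an engineer would, in place of code of your own. Each camera call takes 0.05 s, during which the arm holds its last target. There are 200 camera calls.

## Task

The flanged steel bearing block has to be demagnetised before it is measured. Turn the long-lever isolator fully off, push the block upright between the demagnetiser's sprung flaps until it is right inside and the flaps have swung shut behind it, then turn the isolator fully on again. The flaps may only be opened while the isolator is off; keep the block upright, and leave the other parts and the round selector knob as they are.

Things in the scene. Friction and masses are not known exactly. Their poses are not given: they have to be found in the camera images.
- demag: White low guarded demagnetiser, fixed, 51 mm high or lower, y = -85 to 85 mm, reaching to x = 260 mm. Origin: on the table in the middle of the flap line; +x points inwards (the way goods are pushed), y across, z up. Inside: table-level floor, no step, x = 0 to 160 mm (back wall), y = -55 to 55 mm.
- demag_door (a point): Middle of the doorway on the flap line, 22 mm above the table. Doorway 80 mm wide and open above between the jambs' tops, in jambs 10 mm thick just outside the flap line. In front of it two flared wings 26 mm high narrow from about 113 mm apart at x = -62 mm to 81 mm apart at the jambs (x along demag).
- demag_slot (a point): Point 80 mm inside the flap line, 51 mm above the table, in the middle of the slot in the clear guard. The guard, 46 to 51 mm above the table, covers the inside from the flap line on, but for this open slot 48 mm wide along its middle right to the back wall, for fingers or a tool reaching down from above to push the goods in.
- flap_l (a joint): Left flap (y > 0) of the twin gate in the doorway: aluminium, 38 mm wide, 5 mm thick, from 6 to 42 mm above the table, upright hinge at y = 40 mm on the flap line. 0 = shut, grows to 1.5 rad as it swings inwards only; a light spring (0.7 N at the tip shut, 2.3 N wide open) shuts it.
- flap_r (a joint): Right flap (y < 0), mirror image of the left one. Shut flaps need the goods to be more than 40 mm inside the flap line.
- block: Bearing block to be demagnetised: steel, loose, about 0.65 kg, an inverted T in section. Base flange 76 (x) x 60 (y) x 12 mm high; on its middle a rib 60 (x) x 34 (y) mm that rises to 36 mm above the underside, with the dark disc of a bore on each end. Origin: centre of the underside; z up; x along the bore (the long side). Too wide to pass the guard's slot upright.
- isolator_box: Grey box of the demagnetiser's isolator, fixed, 100 (x) x 90 (y) x 42 mm high; the lever turns on an upright axis through its middle. Origin: centre of its underside.
- isolator (a joint): Angle of the isolator's lever, turning anticlockwise from above from 0 = on (lever points along the box's -x) to 1.571 = off (lever points along the box's -y). Over-centre detents: it holds at both ends with about 0.13 Nm (under 2 N at the tip) and snaps to the nearer end once past the middle (0.785). It starts on.
- isolator_tip (a point): Outer end of the isolator's lever, 80 mm from the axis, 60 mm above the table, at the middle of its section: a black straight bar 16 mm wide, from 48 to 72 mm above the table, that runs from the axis to this point, one side only.
- selector_box: Grey box of another machine's switch, same size as the isolator's box, but with a short round knob (42 mm across, to 68 mm above the table). Leave it alone. The two boxes swap places.
- selector_tip (a point): Small nose on the rim of the round knob, 26 mm from its axis, 56 mm above the table; must not be turned.
- vee_block: Bystander: steel vee block 56 x 44 x 40 mm high with an open groove on top, loose. Origin: centre of the underside. It, the ring gauge and the bearing block swap places.
- ring_gauge: Bystander: thick steel ring lying flat, 68 mm across, 24 mm high, loose. Origin: centre of the underside.
- setting_pin: Bystander: small steel pin standing on a 22 mm foot, 34 mm high, loose. Origin: centre of the underside.
- gauge_stack: Bystander: stack of gauge blocks 36 x 30 x 29 mm high, one loose body, beside the demagnetiser's entry. Origin: centre of the underside.
- magnet_foot: Bystander: dark magnetic stand foot 50 x 40 x 44 mm high, loose, beside the demagnetiser's entry. Origin: centre of the underside.
- gauge_case: Bystander: flat black instrument case 110 x 50 x 22 mm, loose, towards the back. Origin: centre of the underside.
Things that resemble listed ones, but are neither listed nor needed, are in the scene too. What is shaped like the block but brown, green or red is not meant.

How it is judged:
By the outcome, as a careful person would: the job done as asked, in the order asked, and still so for the second after the job is handed in, with the robot touching nothing.
It also fails if it takes over 72 s, if anything falls off the work surface, if the arm or the gripper's body presses on something with over 40 N, if the wrist force passes 120 N, or if a joint passes its speed limit or range.

## Working session

There is one attempt and no reset: what is moved stays moved. The work goes in short steps, Python scripts to look and compute and a tool call to move; the robot and the scene stay as the last step left them, time stands still between calls to the robot, and variables do not carry over. Pictures are saved under pics/ and viewed, about 8 in all and at most 12, crops included, and the job is handed in when it is done.

Besides the shell and the picture viewer there is one more tool, called in YAML: its name, and indented under it one key for each argument. send_rows: Moves the arm, as the interface text tells. Its arguments: {"type":"object","properties":{"xyz":{"type":"array","items":{"type":"array","items":{"type":"number"}}},"angular":{"type":"array","items":{"type":"array","items":{"type":"number"}}},"hand":{"type":"array","items":{"type":"number"}},"squeeze":{"type":"number"}},"required":["xyz","angular","hand"]}

```bash
mkdir -p pics
cat > h.py <<'E'
import numpy as np, cv2
from rig import readout, eyes, workorder, finder, bot
def cam(n):
    c=eyes.read_camera(n); return c['color'],np.array(c['camera_matrix']),np.array(c['extrinsics'])
def w(rc,K,T,z):
    d=T[:3,:3]@np.linalg.solve(K,[rc[1],rc[0],1.]); o=T[:3,3]; return o+d*(z-o[2])/d[2]
def px(p,K,T):
    q=K@(T[:3,:3].T@(np.array(p,float)-T[:3,3])); return q[1]/q[2],q[0]/q[2]
def save(n,img,crop=None,s=1):
    if crop: img=img[crop[0]:crop[1],crop[2]:crop[3]]
    cv2.imwrite('pics/'+n,cv2.resize(img[:,:,::-1],None,fx=s,fy=s,interpolation=cv2.INTER_CUBIC))
E
python3 - <<'E'
from h import *
np.set_printoptions(precision=2,suppress=True)
Z=dict(demag=40,demag_door=22,demag_slot=51,flap_l=42,flap_r=42,block=36,isolator_box=42,isolator_tip=72,isolator=72,selector_box=42,selector_tip=56,vee_block=40,ring_gauge=24,setting_pin=34,gauge_stack=29,magnet_foot=44,gauge_case=22)
for n in ['top','scene']:
    img,K,T=cam(n); save(n+'0.png',img,s=1.5); print(n,K[0,0],T[:3])
    for t,z in Z.items():
        print(t,[(np.round(r['position']).tolist(),round(r['p'],2),np.round(w(r['position'],K,T,z)[:2]).tolist()) for r in finder.search_frame(t,n)[:4]])
print(readout.read_state(),bot.pinch_z)
E
```

```text
top 414.26230493067834 [[   0.03   -0.98    0.18  320.64]
 [  -1.     -0.02    0.02  -25.15]
 [  -0.02   -0.18   -0.98 1041.  ]]
demag [([190.0, 118.0], 0.86, [488.0, 342.0])]
demag_door [([153.0, 329.0], 0.73, [600.0, -181.0]), ([193.0, 116.0], 0.67, [484.0, 353.0])]
demag_slot [([194.0, 114.0], 0.8, [478.0, 349.0])]
flap_l [([181.0, 166.0], 0.54, [515.0, 224.0])]
flap_r [([181.0, 166.0], 0.54, [515.0, 224.0])]
block [([121.0, 388.0], 0.87, [682.0, -327.0]), ([151.0, 265.0], 0.63, [598.0, -18.0]), ([115.0, 170.0], 0.59, [687.0, 227.0]), ([268.0, 339.0], 0.57, [315.0, -201.0])]
isolator_box [([144.0, 330.0], 0.58, [618.0, -179.0])]
isolator_tip [([148.0, 331.0], 0.74, [597.0, -176.0])]
isolator [([154.0, 331.0], 0.61, [584.0, -176.0])]
selector_box [([212.0, 388.0], 0.79, [449.0, -317.0])]
selector_tip [([207.0, 395.0], 0.84, [461.0, -331.0])]
vee_block [([203.0, 329.0], 0.73, [468.0, -176.0]), ([209.0, 389.0], 0.4, [458.0, -322.0])]
ring_gauge [([200.0, 282.0], 0.62, [477.0, -63.0]), ([192.0, 114.0], 0.15, [487.0, 358.0])]
setting_pin []
gauge_stack [([143.0, 198.0], 0.7, [616.0, 15
[... 1221 characters left out ...]
5.0])]
setting_pin [([199.0, 207.0], 0.43, [550.0, -89.0])]
gauge_stack [([269.0, 281.0], 0.5, [614.0, 152.0])]
magnet_foot [([191.0, 316.0], 0.97, [402.0, 131.0])]
gauge_case [([273.0, 202.0], 0.96, [709.0, 1.0])]
{'t': 1.8, 'joint_positions': array([ 0.93,  0.53,  1.43,  0.  ,  1.18, -0.18]), 'qvel': array([-0., -0.,  0., -0., -0.,  0.]), 'joint_efforts': array([ -0.  , -44.23, -17.84,  -0.  ,   0.  ,  -0.  ]), 'position': array([276.75, 560.36, 231.31]), 'tool_rot': array([[-0.  ,  0.44,  0.9 ],
       [ 0.  ,  0.9 , -0.44],
       [-1.  ,  0.  , -0.  ]]), 'force': array([ 0.43,  0.29, -0.21]), 'ft_torque': array([-0.01, -0.  ,  0.03]), 'grip_width': 1.0046346857041617} 18.700000000000003
```

View pics/top0.png

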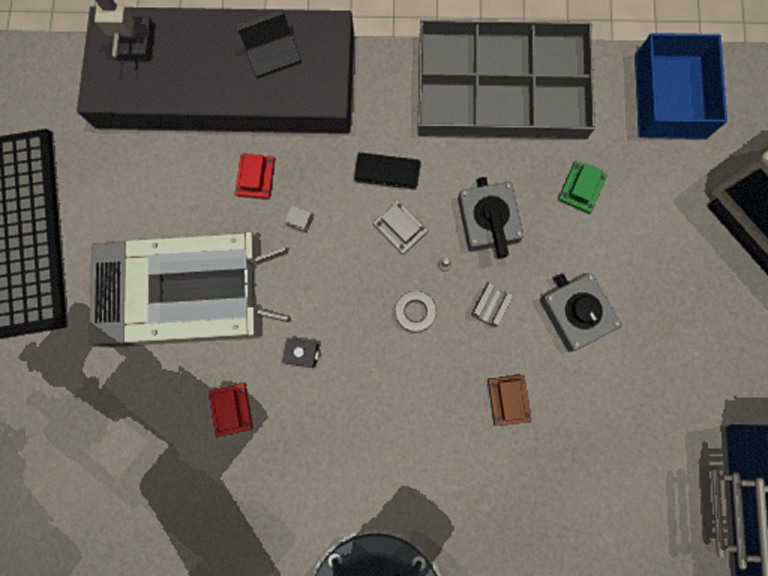

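View pics/scene0.png

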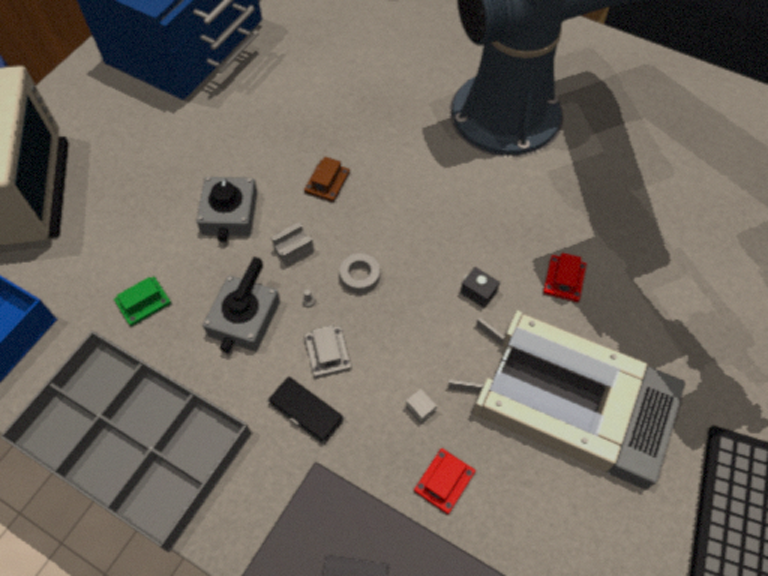

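The top view shows the steel block at px (401,227) of the 1.5x picture. The look-alikes are red (255,176), dark red (230,410), green (583,187) and brown (510,400), so I reject those by colour. The lever isolator is at (491,213), the selector knob at (584,312), and the demag doorway at x≈255, facing right (world −y). Next I'll take close crops.

Run:
```python
from h import *
img,K,T=cam('top')
save('t_dem.png',img,(145,240,55,205),5)
save('t_blk.png',img,(112,182,240,360),6)
```

```text
(no output)
```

View pics/t_dem.png

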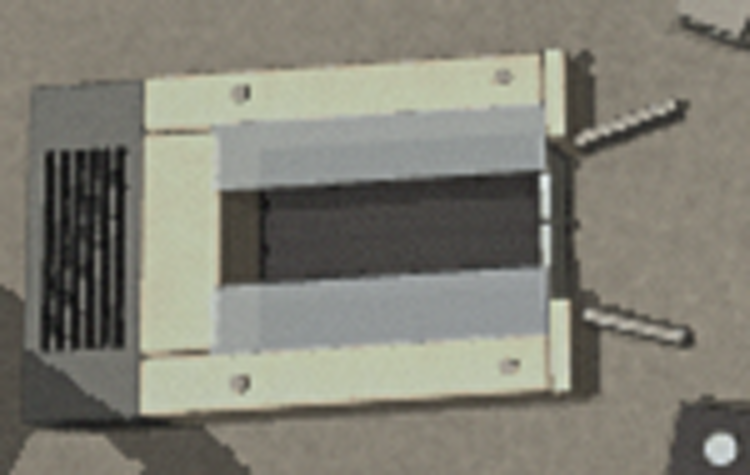

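View pics/t_blk.png

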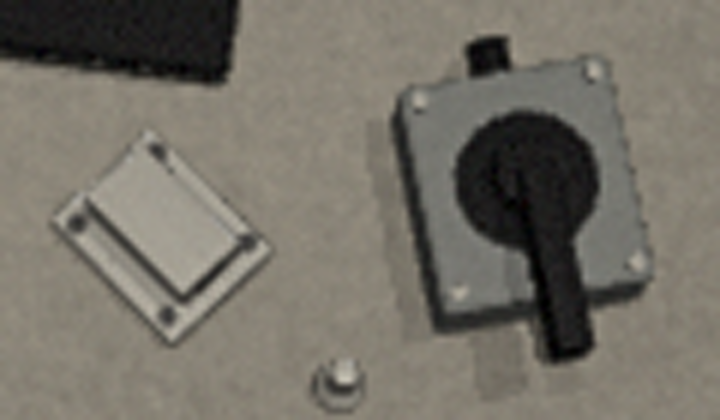

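Run:
```python
from h import *
np.set_printoptions(precision=1,suppress=True)
img,K,T=cam('top')
def P(pts,s,r0,c0,z): return np.array([w(((y+.5)/s-.5+r0,(x+.5)/s-.5+c0),K,T,z)[:2] for x,y in pts])
D=lambda p,z:P(p,5,145,55,z); B=lambda p,z:P(p,6,112,240,z)
def rect(q): # min area rect centre,sizes,angle
    return cv2.minAreaRect(q.astype(np.float32))
for nm,p,z in [('slot',[(218,190),(540,172),(543,268),(218,287)],51),('flaptops',[(545,175),(545,265)],42),('wing ends',[(685,103),(690,338)],26),('wing roots',[(580,143),(585,314)],26),('outer top near front',[(543,52),(550,393)],51),('outer back',[(145,80),(140,415)],51)]:
    q=D(p,z); print(nm,q.tolist() if 0 else q.ravel(), 'mid',q.mean(0),'d',np.linalg.norm(q[0]-q[1]),'dir',np.degrees(np.arctan2(*(q[1]-q[0])[::-1])))
q=D([(218,190),(540,172),(543,268),(218,287)],51); print('slotw',np.linalg.norm(q[0]-q[3]),np.linalg.norm(q[1]-q[2]))
print('base',rect(B([(148,130),(272,250),(172,343),(54,220)],12)))
print('rib',rect(B([(148,146),(243,240),(185,298),(90,203)],36)))
print('base',B([(148,130),(272,250),(172,343),(54,220)],12))
print('box',rect(B([(400,95),(605,56),(650,280),(440,325)],42)), )
print('boxpts',B([(400,95),(605,56),(650,280),(440,325)],42))
print('tip',B([(567,345)],72),'hub',B([(527,178)],46),B([(527,178)],72),'tipside',B([(545,352),(592,345)],72))
```

```text
slot [504.1 389.  516.8 231.  469.3 226.3 456.1 384.3] mid [486.6 307.7] d 158.51177930249563 dir -85.38891429066433
flaptops [517.1 230.7 472.2 227.7] mid [494.6 229.2] d 45.05854032947883 dir -176.0841508182152
wing ends [559.  166.4 439.9 157.3] mid [499.4 161.8] d 119.4335690442722 dir -175.59713061208046
wing roots [537.1 218.3 450.5 210.1] mid [493.8 214.2] d 86.95220573299987 dir -174.620703665007
outer top near front [577.4 233.7 408.7 218.7] mid [493.1 226.2] d 169.3276394580412 dir -174.93226467608056
outer back [558.6 430.8 393.1 416.1] mid [475.8 423.5] d 166.21923390413343 dir -174.90760309284707
slotw 48.19053969226722 47.71985827010642
base ((604.0182495117188, -21.309539794921875), (75.26220703125, 58.96867370605469), 46.08420181274414)
rib ((603.9473876953125, -23.55825424194336), (57.94490432739258, 34.71928405761719), 45.48799514770508)
base [[651.4 -14.7]
 [599.2 -68.9]
 [557.5 -27.1]
 [610.3  24.6]]
box ((619.4356079101562, -171.46409606933594), (103.1365737915039, 88.67617797851562), 10.378852844238281)
boxpts [[ 659.2 -120.1]
 [ 678.1 -205.8]
 [ 581.8 -223.4]
 [ 560.7 -137.1]]
tip [[ 546.5 -184.3]] hub [[ 623.1 -172.4]] [[ 615.2 -168.6]] tipside [[ 543.4 -175.5]
 [ 546.7 -194.2]]
```

```bash
cat >> h.py <<'E'
DEM=(493.3,228.3,np.radians(94.7)); BLK=(604,-22.3,np.radians(45.9)); ISO=(622,-171.5,np.radians(10.2))
def tf(F,p):
    c,s=np.cos(F[2]),np.sin(F[2]); p=np.atleast_2d(np.array(p,float)); return np.c_[F[0]+c*p[:,0]-s*p[:,1],F[1]+s*p[:,0]+c*p[:,1],p[:,2]]
def box(a,b,z): return [(-a,-b,z),(a,-b,z),(a,b,z),(-a,b,z)]
def overlay(img,K,T,shapes,crop,s):
    o=cv2.resize(np.ascontiguousarray(img[crop[0]:crop[1],crop[2]:crop[3]]),None,fx=s,fy=s,interpolation=cv2.INTER_CUBIC)
    for F,p,col,cl in shapes:
        q=[px(x,K,T) for x in tf(F,p)]
        q=np.array([[(u+.5-crop[2])*s-.5,(v+.5-crop[0])*s-.5] for v,u in q])
        cv2.polylines(o,[np.round(q*16).astype(int).reshape(-1,1,2)],cl,col,1,cv2.LINE_AA,4)
    return o
def shapes():
    L=[(DEM,[(0,-24,51),(160,-24,51),(160,24,51),(0,24,51)],(255,0,0),True),
     (DEM,[(0,-40,42),(0,40,42)],(0,255,0),False),(DEM,[(-62,-56.5,26),(-10,-40.5,26)],(255,0,255),False),(DEM,[(-62,56.5,26),(-10,40.5,26)],(255,0,255),False),
     (BLK,box(38,30,12),(255,0,0),True),(BLK,box(30,17,36),(0,255,0),True),
     (ISO,box(50,45,42),(255,0,0),True),(ISO,[(0,-8,72),(-80,-8,72),(-80,8,72),(0,8,72)],(0,255,0),True)]
    return L
E
python3 - <<'E'
from h import *
a,K,T=cam('top'); b,K2,T2=cam('scene')
A=overlay(a,K,T,shapes(),(145,235,70,205),3); A2=overlay(a,K,T,shapes(),(112,182,245,360),3)
B=overlay(b,K2,T2,shapes(),(200,325,300,435),3); B2=overlay(b,K2,T2,shapes(),(165,255,130,245),3)
H=np.zeros((600,800,3),np.uint8)
def put(i,r,c): h,w_=min(i.shape[0],600-r),min(i.shape[1],800-c); H[r:r+h,c:c+w_]=i[:h,:w_]
put(A,0,0);put(A2,0,410);put(B[:325],275,0);put(B2,275,410)
save('ov.png',H)
E
```

```text
(no output)
```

View pics/ov.png

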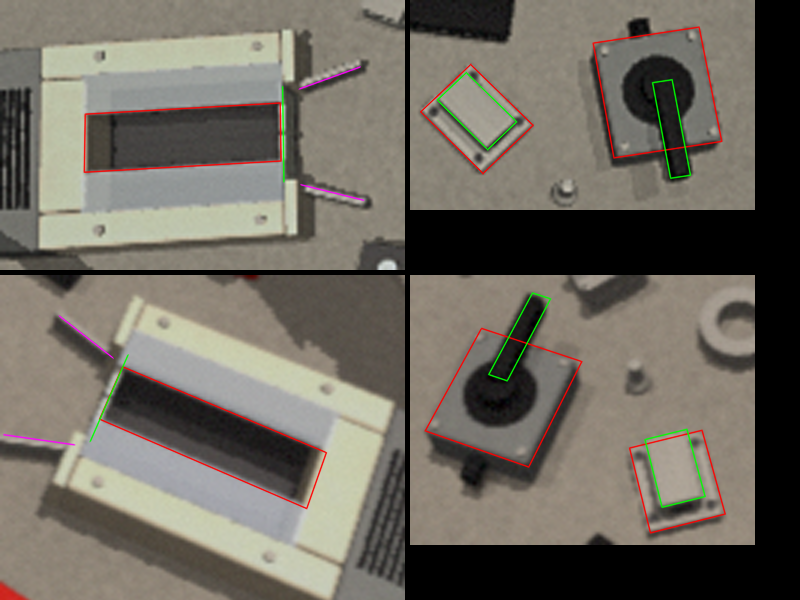

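The overlay fits in both cameras to about 1 px, so demag, block and isolator poses are confirmed. First I'll turn the isolator off with closed fingers.

```bash
cat >> h.py <<'E'
def rows(tg,base=None,R=None):
    s=readout.read_state(); R=np.array(s['tool_rot']) if R is None else R; p=np.array(s['position']) if base is None else np.array(base)
    return [np.round(R.T@(np.array(t)-p)/1000,3).tolist() for t in tg]
E
python3 - <<'E'
from h import *
s=readout.read_state();p=s['position']
g=np.array([551,-136,150.])
print(rows([p+(g-p)*k/14 for k in range(1,15)]))
def arc(phi,r=66,o=23):
    f=np.radians(phi)+ISO[2]-np.radians(10.2); return np.array([622+r*np.cos(f)+o*np.sin(f),-171.5+r*np.sin(f)-o*np.cos(f),55])
A=[g+[0,0,-47],g+[0,0,-95]]+[arc(a,o=28) for a in (190,)]+[arc(a) for a in (194,202,210,218,226,234,242,250,258,266,270)]
for a in A: print(np.round(a,1))
print(rows(A,g))
print(rows([arc(a) for a in (274,277)]+[arc(270,o=45),arc(270,o=45)+[0,0,95]],arc(270)))
E
```

```text
[[0.006, -0.036, 0.04], [0.012, -0.072, 0.079], [0.017, -0.108, 0.119], [0.023, -0.144, 0.158], [0.029, -0.18, 0.198], [0.035, -0.216, 0.238], [0.041, -0.251, 0.277], [0.046, -0.287, 0.317], [0.052, -0.323, 0.356], [0.058, -0.359, 0.396], [0.064, -0.395, 0.436], [0.07, -0.431, 0.475], [0.075, -0.467, 0.515], [0.081, -0.503, 0.554]]
[ 551. -136.  103.]
[ 551. -136.   55.]
[ 552.1 -155.4   55. ]
[ 552.4 -165.2   55. ]
[ 552.2 -174.9   55. ]
[ 553.3 -184.6   55. ]
[ 555.8 -194.    55. ]
[ 559.6 -203.    55. ]
[ 564.6 -211.4   55. ]
[ 570.7 -219.    55. ]
[ 577.8 -225.7   55. ]
[ 585.8 -231.3   55. ]
[ 594.5 -235.7   55. ]
[ 599.  -237.5   55. ]
[[0.047, 0.0, 0.0], [0.095, 0.0, 0.0], [0.095, -0.017, 0.01], [0.095, -0.026, 0.014], [0.095, -0.034, 0.018], [0.095, -0.043, 0.024], [0.095, -0.05, 0.03], [0.095, -0.056, 0.037], [0.095, -0.062, 0.046], [0.095, -0.066, 0.054], [0.095, -0.069, 0.064], [0.095, -0.07, 0.073], [0.095, -0.07, 0.083], [0.095, -0.07, 0.088]]
[[-0.0, 0.001, 0.005], [-0.0, 0.002, 0.008], [0.0, -0.01, -0.02], [-0.095, -0.01, -0.02]]
```

send_rows:
  xyz:
    - [0.012,-0.072,0.079]
    - [0.017,-0.108,0.119]
    - [0.023,-0.144,0.158]
    - [0.029,-0.18,0.198]
    - [0.035,-0.216,0.238]
    - [0.041,-0.251,0.277]
    - [0.046,-0.287,0.317]
    - [0.058,-0.359,0.396]
    - [0.07,-0.431,0.475]
    - [0.081,-0.503,0.554]
    - [0.081,-0.503,0.554]
    - [0.081,-0.503,0.554]
  angular:
    - [0,0,0]
    - [0,0,0]
    - [0,0,0]
    - [0,0,0]
    - [0,0,0]
    - [0,0,0]
    - [0,0,0]
    - [0,0,0]
    - [0,0,0]
    - [0,0,0]
    - [0,0,0]
    - [0,0,0]
  hand: [0,0,0,0,0,0,0,0,0,0,0,0]
  squeeze: 30

```text
t: 3.5
position: [547.8, -128.9, 151.3]
tool_rot: [[0.001, 0.443, 0.896], [-0.0, 0.896, -0.443], [-1.0, 0.0, 0.001]]
force: [1.0, 0.1, -0.4]
grip_width: 0.001
```

send_rows:
  xyz:
    - [0,0,0]
    - [0.047,0,0]
    - [0.095,0,0]
    - [0.095,0,0]
  angular:
    - [0,0,0]
    - [0,0,0]
    - [0,0,0]
    - [0,0,0]
  hand: [0,0,0,0]

```text
t: 4.0
position: [543.8, -124.5, 53.4]
tool_rot: [[-0.009, 0.442, 0.897], [0.004, 0.897, -0.442], [-1.0, -0.0, -0.009]]
force: [-0.5, -0.7, 0.3]
grip_width: -0.0
```

Run:
```python
from h import *
def arc(phi,r=66,o=23):
    f=np.radians(phi); return np.array([622+r*np.cos(f)+o*np.sin(f),-171.5+r*np.sin(f)-o*np.cos(f),55])
R=np.array([[0,.442,.897],[0,.897,-.442],[-1,0,0]])
print(rows([arc(190,o=32)]+[arc(a) for a in (192,200,208,216,224,232,240,248,256,264,270)],R=R), readout.read_state()['qvel'])
```

```text
[[-0.002, -0.021, 0.019], [-0.002, -0.03, 0.025], [-0.002, -0.039, 0.029], [-0.002, -0.048, 0.034], [-0.002, -0.055, 0.04], [-0.002, -0.062, 0.047], [-0.002, -0.068, 0.055], [-0.002, -0.072, 0.064], [-0.002, -0.075, 0.073], [-0.002, -0.077, 0.082], [-0.002, -0.078, 0.092], [-0.002, -0.077, 0.1]] [ 0.00308326 -0.07575832 -0.04933977 -0.00162217  0.01917924 -0.00169551]
```

send_rows:
  xyz:
    - [-0.002,-0.021,0.019]
    - [-0.002,-0.03,0.025]
    - [-0.002,-0.039,0.029]
    - [-0.002,-0.048,0.034]
    - [-0.002,-0.055,0.04]
    - [-0.002,-0.062,0.047]
    - [-0.002,-0.068,0.055]
    - [-0.002,-0.072,0.064]
    - [-0.002,-0.075,0.073]
    - [-0.002,-0.077,0.082]
    - [-0.002,-0.078,0.092]
    - [-0.002,-0.077,0.1]
  angular:
    - [0,0,0]
    - [0,0,0]
    - [0,0,0]
    - [0,0,0]
    - [0,0,0]
    - [0,0,0]
    - [0,0,0]
    - [0,0,0]
    - [0,0,0]
    - [0,0,0]
    - [0,0,0]
    - [0,0,0]
  hand: [0,0,0,0,0,0,0,0,0,0,0,0]

```text
t: 5.5
position: [603.4, -240.4, 58.4]
tool_rot: [[0.0, 0.443, 0.897], [-0.0, 0.897, -0.443], [-1.0, -0.0, 0.0]]
force: [-0.5, -0.4, -0.1]
grip_width: -0.002
```

Run:
```python
from h import *
a,K,T=cam('top'); b,K2,T2=cam('scene')
for n in ('top','scene'):
    print(n,[ (np.round(r['position'],1).tolist(),round(r['p'],2)) for r in finder.search_frame('isolator_tip',n)[:3]])
off=[(ISO,[(-8,0,72),(-8,-80,72),(8,-80,72),(8,0,72)],(0,255,0),True)]
A=overlay(a,K,T,off,(112,212,280,400),3);B=overlay(b,K2,T2,off,(110,235,110,240),3)
H=np.zeros((380,760,3),np.uint8);H[:300,:360]=A;H[:375,365:755]=B;save('iso1.png',H)
```

```text
top [([189.8, 116.5], 0.32)]
scene []
```

View pics/iso1.png

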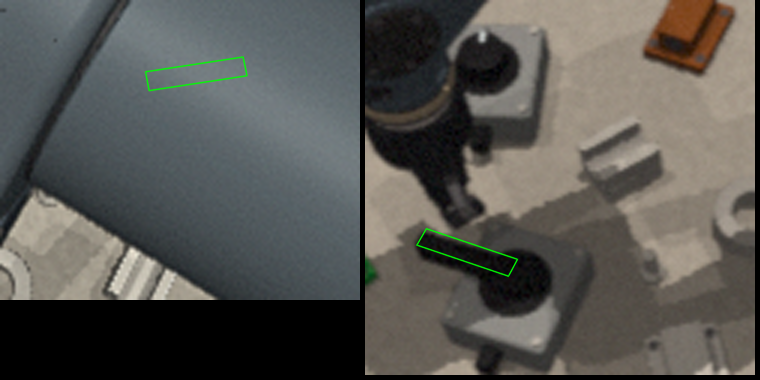

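The isolator lever now lies along the box's −y, parallel to the drawn "off" outline, so it is off. Next is the block: jaws along its long rib axis (60 mm), because the fingers' 22 mm width fits the 48 mm slot.

Run:
```python
from h import *
p=readout.read_state()['position']; print(p)
R=np.array([[0,.443,.897],[0,.897,-.443],[-1,0,0]])
g=np.array([604,-22.3,115.])
q=np.array([590,-238,115.])
print(rows([[588,-242,60],[588,-242,100]]+[q+(g-q)*k/6 for k in range(0,7)],R=R))
```

```text
[ 602.51052987 -239.68113977   58.24739546]
[[-0.002, -0.009, -0.012], [-0.042, -0.009, -0.012], [-0.057, -0.004, -0.012], [-0.057, 0.029, -0.026], [-0.057, 0.063, -0.04], [-0.057, 0.096, -0.053], [-0.057, 0.129, -0.067], [-0.057, 0.162, -0.081], [-0.057, 0.196, -0.095]]
```

send_rows:
  xyz:
    - [-0.002,-0.009,-0.012]
    - [-0.042,-0.009,-0.012]
    - [-0.057,-0.004,-0.012]
    - [-0.057,0.029,-0.026]
    - [-0.057,0.063,-0.04]
    - [-0.057,0.096,-0.053]
    - [-0.057,0.129,-0.067]
    - [-0.057,0.162,-0.081]
    - [-0.057,0.196,-0.095]
    - [-0.057,0.196,-0.095]
    - [-0.057,0.196,-0.095]
    - [-0.057,0.196,-0.095]
  angular:
    - [0,0,0]
    - [0,0,0]
    - [0,0,0]
    - [0.06,0,0]
    - [0.12,0,0]
    - [0.18,0,0]
    - [0.24,0,0]
    - [0.311,0,0]
    - [0.311,0,0]
    - [0.311,0,0]
    - [0.311,0,0]
    - [0.311,0,0]
  hand: [0,0,0,1,1,1,1,1,1,1,1,1]
  squeeze: 70

```text
t: 7.2
position: [604.2, -23.3, 115.3]
tool_rot: [[0.0, 0.697, 0.717], [-0.0, 0.717, -0.697], [-1.0, -0.0, 0.0]]
force: [0.1, 0.7, 0.4]
grip_width: 1.001
```

Run:
```python
from h import *
s=readout.read_state(); p=s['position'];R=s['tool_rot'];print(p,R,s['joint_positions'],s['grip_width'])
print(rows([[604,-22.3,60],[604,-22.3,25],[604,-22.3,9]]),np.degrees(np.arctan2(R[1,1],R[0,1])))
b,K2,T2=cam('scene'); save('g0.png',overlay(b,K2,T2,shapes()[4:6],(150,270,160,290),4))
```

```text
[604.18255116 -23.25389107 115.34683375] [[ 3.28460772e-05  6.96868677e-01  7.17198749e-01]
 [-2.42938883e-04  7.17198734e-01 -6.96868651e-01]
 [-9.99999970e-01 -1.51346062e-04  1.92853663e-04]] [-2.22985113e-01  6.48900572e-01  1.58333952e+00 -2.91058171e-04
  9.09266830e-01 -1.02258051e+00] 1.0012064972299821
[[0.055, 0.001, -0.001], [0.09, 0.001, -0.001], [0.106, 0.001, -0.001]] 45.82368504137306
```

View pics/g0.png

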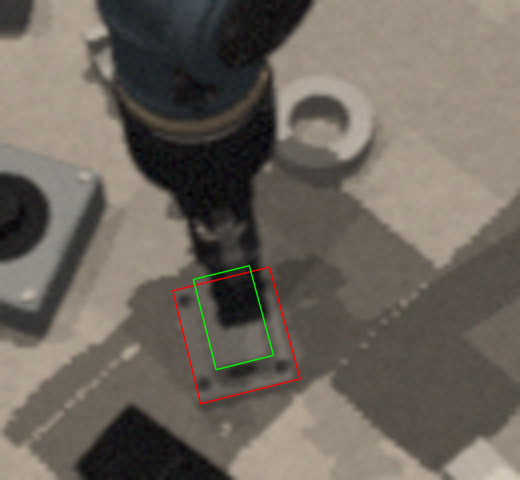

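The block still sits inside its outline with the gripper above it. Descending to grasp (7 pictures used).

send_rows:
  xyz:
    - [0.04,0,0]
    - [0.075,0,0]
    - [0.095,0.001,-0.001]
    - [0.106,0.001,-0.001]
    - [0.106,0.001,-0.001]
    - [0.106,0.001,-0.001]
    - [0.106,0.001,-0.001]
    - [0.106,0.001,-0.001]
    - [0.106,0.001,-0.001]
    - [0.106,0.001,-0.001]
  angular:
    - [0,0,0]
    - [0,0,0]
    - [0,0,0]
    - [0,0,0]
    - [0,0,0]
    - [0,0,0]
    - [0,0,0]
    - [0,0,0]
    - [0,0,0]
    - [0,0,0]
  hand: [1,1,1,1,1,0.5,0.3,0.3,0.3,0.3]
  squeeze: 70

```text
t: 8.5
position: [604.8, -21.3, 11.1]
tool_rot: [[0.002, 0.696, 0.718], [-0.001, 0.718, -0.696], [-1.0, 0.0, 0.002]]
force: [-0.9, -2.6, 5.1]
grip_width: 0.683
```

Run:
```python
from h import *
s=readout.read_state();R=np.array([[0,.697,.717],[0,.717,-.697],[-1,0,0]])
e=tf(DEM,(-115,0,75))[0]; p=np.array(s['position']); l=p+[0,0,64]; print(p,e)
print(rows([l]+[l+(e-l)*k/7 for k in range(1,8)],R=R))
```

```text
[604.84448742 -21.27690975  11.10686348] [502.72292849 113.68670052  75.        ]
[[-0.064, 0.0, 0.0], [-0.064, 0.004, -0.024], [-0.064, 0.007, -0.048], [-0.064, 0.011, -0.072], [-0.064, 0.015, -0.096], [-0.064, 0.018, -0.119], [-0.064, 0.022, -0.143], [-0.064, 0.026, -0.167]]
```

send_rows:
  xyz:
    - [-0.02,0,0]
    - [-0.064,0,0]
    - [-0.064,0.004,-0.024]
    - [-0.064,0.007,-0.048]
    - [-0.064,0.011,-0.072]
    - [-0.064,0.015,-0.096]
    - [-0.064,0.018,-0.119]
    - [-0.064,0.022,-0.143]
    - [-0.064,0.026,-0.167]
    - [-0.064,0.026,-0.167]
    - [-0.064,0.026,-0.167]
  angular:
    - [0,0,0]
    - [0,0,0]
    - [-0.14,0,0]
    - [-0.28,0,0]
    - [-0.42,0,0]
    - [-0.56,0,0]
    - [-0.7,0,0]
    - [-0.853,0,0]
    - [-0.853,0,0]
    - [-0.853,0,0]
    - [-0.853,0,0]
  hand: [0.3,0.3,0.3,0.3,0.3,0.3,0.3,0.3,0.3,0.3,0.3]

```text
t: 9.88
position: [503.2, 114.2, 74.0]
tool_rot: [[0.002, -0.084, 0.997], [-0.0, 0.997, 0.084], [-1.0, -0.0, 0.002]]
force: [0.5, -0.0, -6.5]
grip_width: 0.688
```

Run:
```python
from h import *
s=readout.read_state(); p=s['position'];R=s['tool_rot'];print(p,np.round(R,3),s['grip_width'],s['force'],s['ft_torque']);yaw=np.arctan2(R[1,1],R[0,1]);print(np.degrees(yaw))
zb=p[2]-11
F=(p[0],p[1],yaw); S=shapes()[:4]+[(F,box(38,30,zb+12),(255,0,0),True),(F,box(38,30,zb),(255,128,0),True),(F,box(30,17,zb+36),(0,255,0),True)]
a,K,T=cam('top');b,K2,T2=cam('scene')
A=overlay(a,K,T,S,(150,240,130,230),4);B=overlay(b,K2,T2,S,(170,300,260,360),4)
H=np.zeros((525,810,3),np.uint8);H[:360,:400]=A;H[:520,405:805]=B;save('c0.png',H[:,:800])
```

```text
[503.21264072 114.15010763  73.96264392] [[ 0.002 -0.084  0.997]
 [-0.     0.997  0.084]
 [-1.    -0.     0.002]] 0.6878058964869799 [ 4.93953694e-01 -4.77800856e-03 -6.53700439e+00] [0.01753145 0.01002883 0.02110478]
94.7919060912282
```

View pics/c0.png

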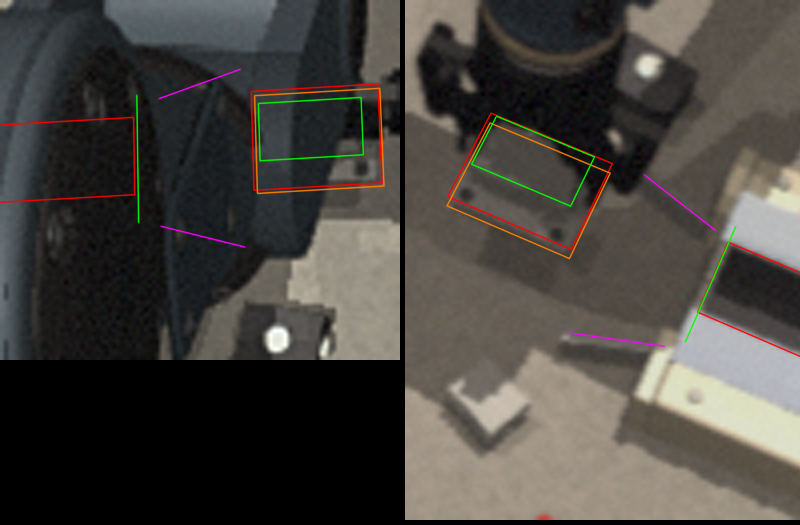

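The block hangs level in the grip at its expected outline (weight about 6.5 N, lateral error about 1 mm). I'll lower it to 2 mm clearance and approach the flaps.

send_rows:
  xyz:
    - [0.03,0,0]
    - [0.05,0,0]
    - [0.061,0,0]
    - [0.061,0.01,0]
    - [0.061,0.025,0]
    - [0.061,0.04,0]
    - [0.061,0.05,0]
    - [0.061,0.06,0]
    - [0.061,0.07,0]
    - [0.061,0.07,0]
  angular:
    - [0,0,0]
    - [0,0,0]
    - [0,0,0]
    - [0,0,0]
    - [0,0,0]
    - [0,0,0]
    - [0,0,0]
    - [0,0,0]
    - [0,0,0]
    - [0,0,0]
  hand: [0.3,0.3,0.3,0.3,0.3,0.3,0.3,0.3,0.3,0.3]

```text
t: 11.22
position: [496.5, 184.4, 12.4]
tool_rot: [[0.0, -0.084, 0.996], [-0.0, 0.996, 0.084], [-1.0, -0.0, 0.0]]
force: [0.4, -2.0, -5.6]
grip_width: 0.688
```

send_rows:
  xyz:
    - [0,0.01,0]
    - [0,0.02,0]
    - [0,0.03,0]
    - [0,0.04,0]
    - [0,0.05,0]
    - [0,0.06,0]
    - [0,0.07,0]
    - [0,0.07,0]
  angular:
    - [0,0,0]
    - [0,0,0]
    - [0,0,0]
    - [0,0,0]
    - [0,0,0]
    - [0,0,0]
    - [0,0,0]
    - [0,0,0]
  hand: [0.3,0.3,0.3,0.3,0.3,0.3,0.3,0.3]

```text
t: 12.22
position: [490.9, 255.6, 12.4]
tool_rot: [[0.001, -0.083, 0.997], [0.002, 0.997, 0.083], [-1.0, 0.002, 0.001]]
force: [-0.0, 3.4, -7.0]
grip_width: 0.69
```

send_rows:
  xyz:
    - [0,0.012,0]
    - [0,0.024,0]
    - [0,0.036,0]
    - [0,0.048,0]
    - [0,0.06,0]
    - [0,0.068,0]
    - [0,0.073,0]
    - [0,0.073,0]
    - [0.001,0.073,0]
    - [0.001,0.073,0]
  angular:
    - [0,0,0]
    - [0,0,0]
    - [0,0,0]
    - [0,0,0]
    - [0,0,0]
    - [0,0,0]
    - [0,0,0]
    - [0,0,0]
    - [0,0,0]
    - [0,0,0]
  hand: [0.3,0.3,0.3,0.3,0.3,0.3,0.3,0.3,0.3,0.3]

```text
t: 13.48
position: [484.6, 326.0, 11.3]
tool_rot: [[-0.0, -0.083, 0.997], [-0.0, 0.997, 0.083], [-1.0, -0.0, -0.001]]
force: [0.1, -0.6, -5.8]
grip_width: 0.686
```

send_rows:
  xyz:
    - [0.001,0,0]
    - [0.001,0,0]
    - [0.001,0,0]
    - [0.001,0,0]
    - [0.001,0,0]
    - [0.001,0,0]
    - [-0.03,0,0]
    - [-0.07,0,0]
    - [-0.1,0,0]
    - [-0.1,0,0]
  angular:
    - [0,0,0]
    - [0,0,0]
    - [0,0,0]
    - [0,0,0]
    - [0,0,0]
    - [0,0,0]
    - [0,0,0]
    - [0,0,0]
    - [0,0,0]
    - [0,0,0]
  hand: [0.3,0.6,0.8,0.85,0.85,0.85,0.85,0.85,0.85,0.85]

```text
t: 14.72
position: [486.4, 327.3, 113.9]
tool_rot: [[0.005, -0.083, 0.997], [0.002, 0.997, 0.083], [-1.0, 0.002, 0.006]]
force: [0.0, 0.4, 0.0]
grip_width: 0.852
```

Run:
```python
from h import *
s=readout.read_state();p=np.array(s['position']);R=np.array([[0,-.083,.997],[0,.997,.083],[-1,0,0]])
g=np.array([682,-228,150.])
print(rows([p+(g-p)*k/10 for k in range(1,11)],R=R))
```

```text
[[-0.004, -0.057, 0.015], [-0.007, -0.114, 0.03], [-0.011, -0.171, 0.045], [-0.014, -0.228, 0.06], [-0.018, -0.285, 0.074], [-0.022, -0.342, 0.089], [-0.025, -0.399, 0.104], [-0.029, -0.456, 0.119], [-0.032, -0.513, 0.134], [-0.036, -0.57, 0.149]]
```

send_rows:
  xyz:
    - [-0.03,-0.04,0.01]
    - [-0.036,-0.09,0.023]
    - [-0.036,-0.14,0.037]
    - [-0.036,-0.19,0.05]
    - [-0.036,-0.24,0.063]
    - [-0.036,-0.29,0.076]
    - [-0.036,-0.34,0.089]
    - [-0.036,-0.4,0.104]
    - [-0.036,-0.456,0.119]
    - [-0.036,-0.513,0.134]
    - [-0.036,-0.57,0.149]
    - [-0.036,-0.57,0.149]
  angular:
    - [0,0,0]
    - [0.14,0,0]
    - [0.28,0,0]
    - [0.42,0,0]
    - [0.56,0,0]
    - [0.7,0,0]
    - [0.85,0,0]
    - [0.85,0,0]
    - [0.85,0,0]
    - [0.85,0,0]
    - [0.85,0,0]
    - [0.85,0,0]
  hand: [0.8,0.6,0.4,0,0,0,0,0,0,0,0,0]
  squeeze: 30

```text
t: 16.23
position: [681.0, -234.5, 145.3]
tool_rot: [[0.0, 0.698, 0.716], [-0.001, 0.716, -0.698], [-1.0, -0.001, 0.001]]
force: [-0.7, 1.2, 0.1]
grip_width: 0.0
```

Run:
```python
from h import *
s=readout.read_state();p=np.array(s['position']);print(p,np.round(s['tool_rot'],3),np.round(s['qvel'],2))
F=(*tf(DEM,(99,0,0))[0][:2],DEM[2]); S=[(F,box(38,30,12),(255,0,0),True),(F,box(30,17,36),(0,255,0),True)]
a,K,T=cam('top');b,K2,T2=cam('scene')
A=overlay(a,K,T,S,(150,230,90,190),4);B=overlay(b,K2,T2,S,(200,325,320,420),4)
H=np.zeros((525,805,3),np.uint8);H[:320,:400]=A;H[:500,405:805]=B;save('d0.png',H[:,:800])
```

```text
[ 680.96459401 -234.5187782   145.32603948] [[ 0.     0.698  0.716]
 [-0.001  0.716 -0.698]
 [-1.    -0.001  0.001]] [ 0.06 -0.03  0.09  0.04  0.03  0.01]
```

View pics/d0.png

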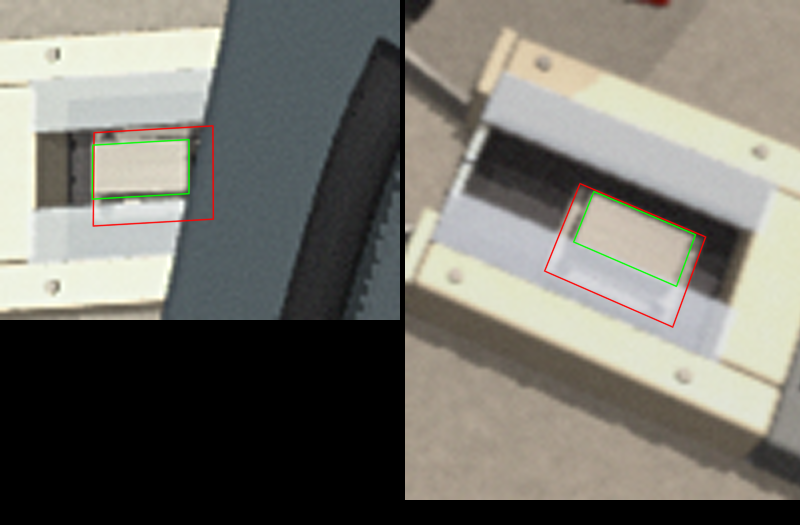

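The block stands upright inside at x≈99 with its outline matching, and both flaps are shut (white line near (470,160) in the scene crop). Turning the isolator back on.

Run:
```python
from h import *
def arc(phi,r=66,o=-23):
    f=np.radians(phi); return np.array([622+r*np.cos(f)+o*np.sin(f),-171.5+r*np.sin(f)-o*np.cos(f),55])
R=np.array([[0,.698,.716],[0,.716,-.698],[-1,0,0]])
s=readout.read_state();p=np.array(s['position'])
g=arc(280,o=-46); print(g)
print(rows([[*g[:2],100],g],R=R))
A=[arc(280,o=-32)]+[arc(a) for a in (278,270,262,254,246,238,230,222,214,206,199)]
print(rows(A,g,R))
```

```text
[ 678.76193636 -228.50949553   55.        ]
[[0.045, 0.0, -0.001], [0.09, 0.0, -0.001]]
[[0.0, -0.011, -0.008], [0.0, -0.021, -0.014], [0.0, -0.03, -0.018], [0.0, -0.038, -0.023], [0.0, -0.046, -0.029], [0.0, -0.053, -0.036], [0.0, -0.058, -0.044], [0.0, -0.063, -0.053], [0.0, -0.066, -0.062], [0.0, -0.068, -0.071], [0.0, -0.069, -0.081], [0.0, -0.068, -0.09]]
```

send_rows:
  xyz:
    - [0,0,0]
    - [0.045,0,-0.001]
    - [0.09,0,-0.001]
    - [0.09,0,-0.001]
    - [0.09,0,-0.001]
  angular:
    - [0,0,0]
    - [0,0,0]
    - [0,0,0]
    - [0,0,0]
    - [0,0,0]
  hand: [0,0,0,0,0]

```text
t: 16.95
position: [680.8, -227.9, 58.9]
tool_rot: [[0.002, 0.693, 0.721], [-0.001, 0.721, -0.693], [-1.0, 0.001, 0.002]]
force: [-0.3, 0.2, 0.4]
grip_width: -0.001
```

send_rows:
  xyz:
    - [0.002,-0.012,-0.009]
    - [0.002,-0.022,-0.015]
    - [0.002,-0.031,-0.019]
    - [0.002,-0.039,-0.024]
    - [0.002,-0.047,-0.03]
    - [0.002,-0.054,-0.037]
    - [0.002,-0.059,-0.045]
    - [0.002,-0.064,-0.054]
    - [0.002,-0.067,-0.063]
    - [0.002,-0.069,-0.072]
    - [0.002,-0.07,-0.082]
    - [0.002,-0.069,-0.091]
  angular:
    - [0,0,0]
    - [0,0,0]
    - [0,0,0]
    - [0,0,0]
    - [0,0,0]
    - [0,0,0]
    - [0,0,0]
    - [0,0,0]
    - [0,0,0]
    - [0,0,0]
    - [0,0,0]
    - [0,0,0]
  hand: [0,0,0,0,0,0,0,0,0,0,0,0]

```text
t: 18.45
position: [565.9, -214.5, 55.4]
tool_rot: [[-0.0, 0.694, 0.72], [0.0, 0.72, -0.694], [-1.0, -0.0, -0.0]]
force: [0.5, -0.5, 0.5]
grip_width: 0.004
```

Run:
```python
from h import *
R=np.array([[0,.698,.716],[0,.716,-.698],[-1,0,0]])
s=readout.read_state();p=np.array(s['position']);print(p)
q=np.array([560,-225,p[2]]);e=np.array([450,-40,220.])
print(rows([q,q+[0,0,60],q+[0,0,110],e],R=R))
```

```text
[ 565.85683773 -214.53138779   55.40098569]
[[0.0, -0.012, 0.003], [-0.06, -0.012, 0.003], [-0.11, -0.012, 0.003], [-0.165, 0.044, -0.205]]
```

send_rows:
  xyz:
    - [0,-0.012,0.003]
    - [-0.05,-0.012,0.003]
    - [-0.1,-0.01,0]
    - [-0.14,0.01,-0.04]
    - [-0.17,0.03,-0.08]
    - [-0.19,0.05,-0.13]
    - [-0.2,0.075,-0.18]
    - [-0.2,0.1,-0.23]
    - [-0.2,0.12,-0.28]
    - [-0.2,0.145,-0.33]
    - [-0.2,0.145,-0.33]
    - [-0.2,0.145,-0.33]
  angular:
    - [0,0,0]
    - [0,0,0]
    - [0,0,0]
    - [0,0,0]
    - [0,0,0]
    - [0,0,0]
    - [0,0,0]
    - [0,0,0]
    - [0,0,0]
    - [0,0,0]
    - [0,0,0]
    - [0,0,0]
  hand: [0,0,0,0,0,0,0,0,0,0,0,0]

```text
t: 19.95
position: [430.1, 117.8, 255.7]
tool_rot: [[0.002, 0.693, 0.721], [-0.001, 0.721, -0.693], [-1.0, 0.001, 0.002]]
force: [0.0, -0.3, 0.4]
grip_width: 0.001
```

Run:
```python
from h import *
a,K,T=cam('top');b,K2,T2=cam('scene')
F=(*tf(DEM,(99,0,0))[0][:2],DEM[2])
S=[(F,box(30,17,36),(0,255,0),True)]+shapes()[7:]
A=overlay(a,K,T,S,(90,240,240,410),2);B=overlay(b,K2,T2,S,(90,340,100,460),2)
H=np.zeros((600,800,3),np.uint8);H[:500,:720]=B;save('f0.png',H[:500,:720]);save('f1.png',A,s=2)
for n in ('top','scene'):
  for t in ('vee_block','ring_gauge','setting_pin','gauge_stack','magnet_foot','gauge_case','selector_tip','isolator_tip'):
    print(n,t,[(np.round(r['position']).tolist(),round(r['p'],2)) for r in finder.search_frame(t,n)[:1]])
print(readout.read_state()['t'],readout.read_state()['force'])
```

```text
top vee_block [([202.0, 330.0], 0.68)]
top ring_gauge [([201.0, 275.0], 0.9)]
top setting_pin [([178.0, 296.0], 0.44)]
top gauge_stack [([147.0, 201.0], 0.55)]
top magnet_foot [([234.0, 204.0], 0.81)]
top gauge_case [([113.0, 257.0], 0.63)]
top selector_tip [([206.0, 391.0], 0.64)]
top isolator_tip [([150.0, 332.0], 0.7)]
scene vee_block [([162.0, 191.0], 0.91)]
scene ring_gauge [([178.0, 236.0], 0.61)]
scene setting_pin [([198.0, 208.0], 0.49)]
scene gauge_stack [([269.0, 281.0], 0.5)]
scene magnet_foot [([192.0, 317.0], 0.63)]
scene gauge_case []
scene selector_tip [([269.0, 390.0], 0.67)]
scene isolator_tip [([194.0, 164.0], 0.64)]
20.85 [-0.59316824 -0.05832885  0.11489524]
```

View pics/f0.png

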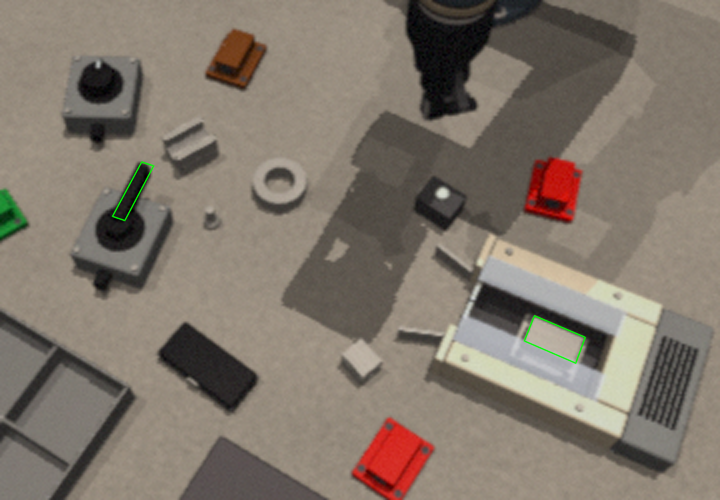

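View pics/f1.png

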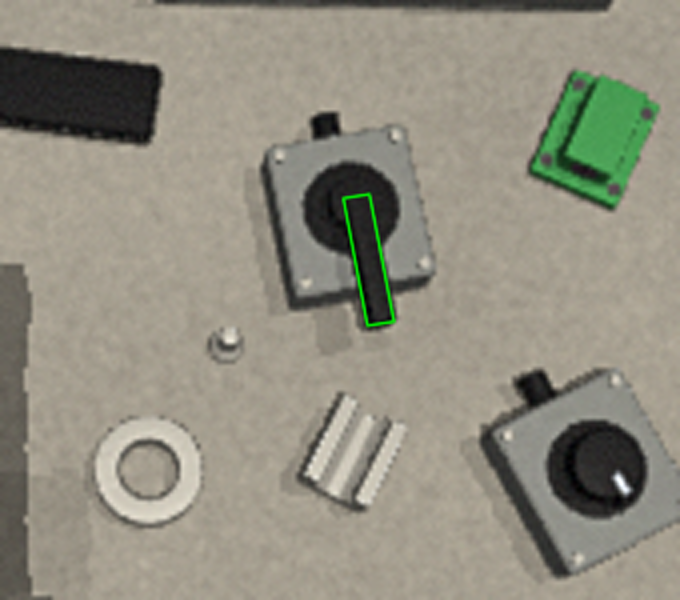

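The lever is back on its starting "on" outline at (370,260) in the top crop. The block is in place inside, the flaps are shut and the bystanders and knob look unmoved. Handing in.

```bash
python3 -c "
from rig import workorder; print(workorder.finish_job())"
```

```text
the job is handed in; nothing more can be done
None
```

The job is done and handed in at about 21 s of the 72 s allowed. `finish_job()` reports no verdict, so the result rests on my own checks.

**What I did**
- I turned the isolator off with the closed fingers.
- I gripped the steel block by the ends of its rib and carried it upright through the flaps, 1–2 mm above the table. I set it down inside, about 98 mm past the flap line.
- I lifted the fingers out through the slot and turned the isolator back on.

**What the last pictures showed**
- **Isolator:** the lever lies on its original "on" outline in both cameras.
- **Block and flaps:** the block is upright, with its trailing edge about 60 mm inside the flap line. The flaps looked shut after I lifted out and again in the last scene picture.
- **Other parts:** the bystanders and the selector knob look as they did at the start.
- **Robot:** the arm is clear of everything. The wrist forces I read after each move stayed under 10 N.

**What disagreed or was weaker**
- In the last scene picture, the network missed the gauge case and put `selector_tip` on the demagnetiser. I took both as network errors, since the picture shows the case and the knob where they belong.
- I saw the off position only in the scene camera, because the arm blocked the top view. The networks did not find the lever tip at that moment. The lever matched the drawn off direction, with nothing pressing on the fingers.

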